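Free the sprung pulley cover with the square key and hold it just below its balance point

TASK

The red square key stands in the wooden block: fit its tip into the captive knob on the yellow pulley cover, turn the knob a quarter turn anticlockwise with it to free the cover, and stand the key back upright in its hole in the block, leaving the blue key alone. Then, by its front handle, swing the cover up until it is clearly past its balance point (some ten degrees, so that the hinge springs now push it open), and without letting go bring it gently back to about ten degrees below that point, where its own weight just wins. Finish there, still holding the cover still by the handle, so that a fitter can re-hook the springs; knock nothing over and do not let the cover fly open or drop.

Things in the scene. Friction and masses are not known exactly. Their poses are not given: they have to be found in the camera images.
- housing: Green steel pulley housing of a bench drill on a dark foot plate, 206 x 242 mm, walls 112 mm high, fixed. Origin: centre of its underside on the bench; +x points from its front (handle side, near the robot) to the hinge at the rear. The yellow cover on it measures 190 (x) x 206 mm (y), top face 116 mm above the bench when shut.
- cover (a joint): Opening angle (rad) of the yellow cover about its rear hinge: 0 shut and level, grows as the front rises, stop at 1.45. Hinge springs carry most of its 0.88 kg. Balance point at 0.95 (54 degrees): below it the weight wins and it sinks shut (at the handle 1.5 N near shut, 0.5 N at 0.80); above it the springs push it on to the stop (0.5 N at 1.10). Held shut until the knob is turned.
- cover_hinge (a point): Point in the middle of the hinge axis of the cover; the axis runs along the housing's y at 114 mm above the bench, 97 mm behind the housing's centre.
- handle_bar (a point): Centre of the cover's front handle bar, 228 mm in front of the hinge axis and 5 mm below it with the cover shut (109 mm above the bench). The bar runs along the housing's y; 29 mm are free between its grip sleeve and the cover edge, nothing below. It turns with the cover: axes are the housing's when shut.
- lift_handle: Black plastic grip sleeve on the handle bar, 16 mm diameter, 80 mm long, which turns freely on the bar as the cover swings. Origin at its centre (the same point as handle_bar); y along the bar, x and z turn with the sleeve and mean nothing.
- captive_knob (a joint): Angle (rad) of the captive quarter-turn knob: 0 to 0.15 locked (red mark to the front), grows anticlockwise seen from above, stop at 1.57; the cover is free above about 1.05. Friction 0.08 Nm; it stays where it is left. A black collar round it, 58 mm outside diameter and 2 mm higher, keeps fingers off: turn it with the key.
- knob_recess (a point): Centre of the mouth of the square recess in the knob's top face: 14 x 14 mm, 12 mm deep, 1.5 mm chamfer; 156 mm in front of the hinge axis, 129 mm above the bench when the cover is shut. z is the knob's axis (up when shut); x, y lie along the square's sides and turn with the knob. The key has 0.18 rad of play either way; centre it and draw it straight out, or it drags the cover up.
- square_key: Red T-handle key, 98 mm tall, about 150 g. Origin: end face of its tip; z up the shank to the grip. Tip 12 x 12 mm square, sides along x and y, last 3 mm stepped to 10 mm, up to a 30 mm round flange at z 55 to 61; 14 mm neck; red grip bar 70 mm long (y), 18 mm thick (x), at z 82 to 98. In the block the flange rests on the block's top, tip end 7 mm above the bench.
- square_key_grip (a point): Centre of the red grip bar of the square key, 90 mm above its tip end; axes as the key's.
- hex_key: The blue T-handle key of the same size with a hexagonal tip, in the other hole of the block (either may be in either hole). Not needed; leave it where it stands. Origin at the tip end.
- key_block: Wooden tool block, 150 x 44 x 62 mm, fixed to the bench. Origin: centre of its underside; long side along its x. Two square 17 mm holes through it, at x = -42 and x = +42 mm, on its middle line; the keys hang in them by their flanges, grip bars roughly along the block.
- nut_m12: Loose M12 nut, 10 mm high, a bystander on the bench.
- bolt_m12: M12 bolt standing on its head, 57 mm tall, a bystander on the bench.
- tape_roll: Black roll of tape lying flat, 62 mm across, 19 mm high, a bystander on the bench. Origin at its underside.
Mind the look-alikes: they are no part of the job. What is meant by the hex_key is not pink or turquoise, and is the larger of those in its own colour.

How it is judged:
By the outcome, as a careful person would: the job done as asked, in the order asked, and still so for the second after the job is handed in, while the arm keeps its last pose, push and grip.
It also fails if it takes over 61 s, if anything falls off the work surface, if the arm or the gripper's body presses on something with over 40 N, if the wrist force passes 120 N, or if a joint passes its speed limit or range.

ROBOT

A 6-joint arm with a two-finger parallel gripper is mounted at the origin on a cart in front of the work surface, level with it; the furniture and walls round the work are solid. World frame = base frame: x ahead of the robot, y to its left, z up, the work surface at z = 0. Lengths are in m, angles in rad, forces in N, time in s.
With the tool pointing down it reaches from about 0.35 to 0.975 m from the base axis. Payload 4.9 kg.
Tool frame: the origin (TCP) lies between the finger pads; the fingertips stand 8 mm ahead of it and the grasp point (between the pads) lies 11 mm behind it; z points along the fingers, y is the line along which they close (so a half turn about z gives the same grasp; the last joint's range is limited). The gripper opens to 85 mm and grips with 20 to 120 N. Pads are 22 mm wide; open, the fingers measure 114 mm over their backs; the gripper's body (76 mm by 85 mm) begins 54 mm behind the grasp point. The pads swing forward as they close: fully open they stand 13 mm farther back than shut.
Start: joints at [1.138, 0.053, 1.613, -0, 1.476, -0.119], TCP at [0.193, 0.594, 0.213] pointing down, gripper open.
Joint ranges: [-3.01, 3.01], [-1.01, 2.22], [0.06, 2.58], [-1.02, 4.17], [0.09, 2.62], [-3.14, 3.14]. Speed limits (rad/s): [2.57, 2.57, 3.14, 3.14, 3.14, 3.14].

INTERFACE

Orientations are given as [roll, pitch, yaw] about the fixed x, y, z axes, in that order (R = Rz(yaw) Ry(pitch) Rx(roll)).
In Python, from station import r, imaging gives the robot as it stands.
- The arm moves only by the shell command python3 -m pendant 'ROWS' [FORCE]. ROWS is JSON, a list of rows, each an object with "dp": the shift along the world's x, y, z in units of 40 mm (1.0 is 40 mm), a list of three; "turn": the turn, a rotation vector about the world's x, y, z in degrees, a list of three; "claw": the finger opening in mm, from 0 to 85.4. A call has 1 to 20 rows; each row shifts and turns the commanded pose from where the row before left it; what a row does not reach is not made up. A row lasts 1/10 s, in which the tool goes at most 50 mm and 8.59 degrees, less where a joint would pass 70% of its speed; a pose out of reach is approached as far as the arm can. A call is refused whole if a number of a shift passes 1 or a number of a turn 8.59, either way. A call with a gripper value outside its range is refused whole. The fingers move at their own pace and stop on an object; FORCE is the grip in N (left out, the last holds). Time passes only in rows, so rows that do not move let the fingers close. It gives the time, the measured TCP pose, the force, the opening and the grip force at its end, in the units of the state.
- r.get_state(): the state, without advancing time (a new reading comes with each control period).
- imaging.get_image(name): name is "scene" or "side" or "wrist"; returns a dict with "color" (384x512x3 uint8, blue, green, red), "intrinsics" (3x3 intrinsics, pixels), "dist_coeffs" ([k1, k2, p1, p2, k3] as OpenCV has them; the pictures are not rectified), "T" (4x4, takes a point from camera to world coordinates). Camera axes: x right, y up, looking along -z (the intrinsics and any distortion apply to the point x, -y, -z); pixel columns grow to the right and rows downward; lengths in m; the calibration is good to about 2 mm. A picture is of the moment at which its call begins. There is no depth.
- r.sign_off(): hands the job in; it is judged then, once.
The state is a dict: "time": time; "joint_pos": joint angles; "joint_vel": joint speeds; "tau": joint torques, N m; "tcp_pos": TCP position; "eef_rot": TCP orientation; "force": force on the tool from outside, world axes, zero at the start; "torque": the same for the moment, N m; "finger_gap": finger opening in m; "finger_force": force on a finger pad.
Only numpy, scipy, OpenCV 4.12 (cv2) and the standard library are available. Lean on these libraries where they do the work, as an engineer would, in place of code of your own. Each camera call takes 0.05 s, during which the arm holds its last target. There are 200 camera calls.

## Working session

There is one attempt and no reset: what is moved stays moved. The work goes in short steps, Python scripts to look and compute and a shell command to move; the robot and the scene stay as the last step left them, time stands still between calls to the robot, and variables do not carry over. Pictures are saved under pics/ and viewed, at most 10 in all, crops included, and the job is handed in when it is done.

```bash
ls; mkdir -p pics
python3 - <<'E'
from station import r, imaging
import cv2, numpy as np, pickle
print(r.get_state())
d={}
for n in ["scene","side","wrist"]:
    im=imaging.get_image(n); d[n]=im; print(n,im["intrinsics"].tolist(),im["dist_coeffs"],im["T"].round(4).tolist() if hasattr(im["T"],'round') else im["T"])
pickle.dump(d,open('im0.pkl','wb'))
a=cv2.resize(d["scene"]["color"],(800,600),interpolation=cv2.INTER_CUBIC);cv2.imwrite('pics/scene0.png',a)
b=cv2.resize(d["side"]["color"],(800,600),interpolation=cv2.INTER_CUBIC);cv2.imwrite('pics/side0.png',b)
E
```

```text
pics
{'time': 0.0, 'joint_pos': array([ 1.13802089e+00,  5.33594884e-02,  1.61429489e+00,  2.33822807e-06,
        1.47602018e+00, -1.18984625e-01]), 'joint_vel': array([-8.46659300e-04, -9.97806567e-05, -1.51815373e-03, -8.49845788e-04,
        5.25473665e-04,  1.90434637e-04]), 'tau': array([ 4.78636084e-04, -3.93655729e+01, -3.70189083e+01, -1.59511819e-04,
        6.89987792e-03, -1.56585077e-05]), 'tcp_pos': array([0.19262458, 0.59387474, 0.21156091]), 'eef_rot': array([-3.13952574e+00, -2.49441399e-04,  2.82780136e+00]), 'force': array([-0.44877868, -0.30095088, -0.02027148]), 'torque': array([-0.00425316,  0.02526707, -0.03021914]), 'finger_force': 0.0, 'finger_gap': 0.08546026625058227}
scene [[488.65778610374355, 0.0, 249.6614909798624], [0.0, 488.65778610374355, 194.48187540686507], [0.0, 0.0, 1.0]] [-0.01873881  0.          0.          0.          0.        ] [[-0.6106, -0.5969, 0.5205, 1.2192], [0.7918, -0.4716, 0.388, 0.507], [0.0139, 0.6491, 0.7606, 1.0236], [0.0, 0.0, 0.0, 1.0]]
side [[414.49659650600347, 0.0, 256.2982128357878], [0.0, 414.49659650600347, 191.85044202827285], [0.0, 0.0, 1.0]] [-0.07462246  0.          0.          0.          0.        ] [[0.5757, 0.6694, -0.4696, 0.0755], [-0.8177, 0.4764, -0.3233, -0.2983], [0.0073, 0.5701, 0.8216, 0.9909], [0.0, 0.0, 0.0, 1.0]]
wrist [[335.37187006690004, 0.0, 258.8108717685559], [0.0, 335.37187006690004, 193.5613783800038], [0.0, 0.0, 1.0]] [-0.07722349  0.          0.          0.          0.        ] [[0.3086, -0.9123, -0.2693, 0.1234], [0.9512, 0.2953, 0.0895, 0.6156], [-0.0022, -0.2838, 0.9589, 0.372], [0.0, 0.0, 0.0, 1.0]]
```

View pics/scene0.png

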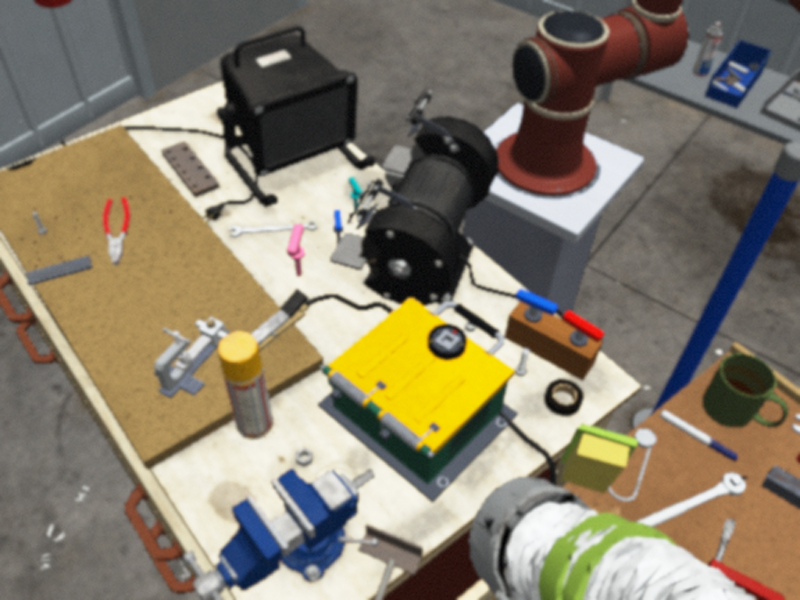

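View pics/side0.png

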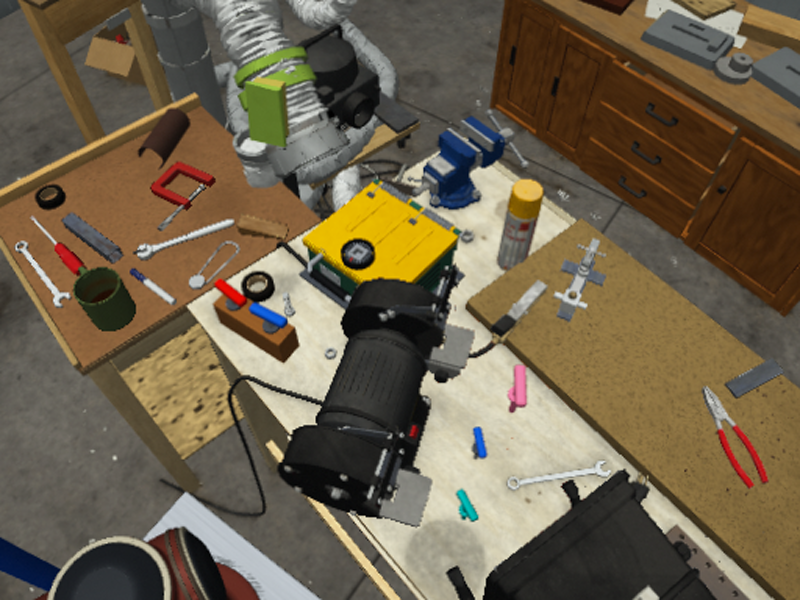

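The scene view shows the yellow cover (about 330–510, 300–460), with the knob at (447,341) and its front handle near (480,325). The red key grip is at (582,325) and the blue one at (537,301), both in the block; the tape is at (563,397) and the bolt at (523,362). In the side view the red key is at (230,292), the blue at (268,316) and the knob at (357,254). A black motor stands beside the front handle.

```bash
cat > h.py <<'E'
import cv2, numpy as np
from scipy.spatial.transform import Rotation as R
def rays(im,uv):
    uv=np.asarray(uv,float).reshape(-1,1,2)
    p=cv2.undistortPoints(uv,im["intrinsics"],np.asarray(im["dist_coeffs"],float)).reshape(-1,2)
    T=np.asarray(im["T"]); d=np.c_[p[:,0],-p[:,1],-np.ones(len(p))]@T[:3,:3].T
    return T[:3,3],d
def plane(im,uv,z):
    o,d=rays(im,uv); return o+d*((z-o[2])/d[:,2])[:,None]
def tri(a,ua,b,ub):
    A=np.zeros((3,3));y=np.zeros(3)
    for im,u in((a,ua),(b,ub)):
        o,d=rays(im,[u]);d=d[0]/np.linalg.norm(d[0]);P=np.eye(3)-np.outer(d,d);A+=P;y+=P@o
    return np.linalg.solve(A,y)
def proj(im,X):
    T=np.linalg.inv(np.asarray(im["T"]));X=np.asarray(X,float).reshape(-1,3)@T[:3,:3].T+T[:3,3]
    return cv2.projectPoints(X*[1,-1,-1],np.zeros(3),np.zeros(3),im["intrinsics"],np.asarray(im["dist_coeffs"],float))[0].reshape(-1,2)
def mask(im,lo,hi,near=None,rad=40):
    h=cv2.cvtColor(im["color"],cv2.COLOR_BGR2HSV); m=cv2.inRange(h,np.array(lo),np.array(hi))
    if near is not None:
        k=np.zeros_like(m);cv2.circle(k,tuple(int(v) for v in near),rad,255,-1);m&=k
    return m
def big(m):
    c,_=cv2.findContours(m,cv2.RETR_EXTERNAL,cv2.CHAIN_APPROX_NONE);return max(c,key=cv2.contourArea)
def cen(c):
    M=cv2.moments(c);return np.array([M['m10'],M['m01']])/M['m00']
E
python3 - <<'E'
from h import *
import pickle
np.set_printoptions(precision=4,suppress=True)
d=pickle.load(open('im0.pkl','rb'));S,D=d['scene'],d['side']
s=1.5625
for n,im,ny,nr,nb,nk in(('scene',S,(420,390),(582,325),(537,301),(447,341)),('side',D,(380,240),(230,292),(268,316),(357,254))):
    f=lambda p:np.array(p)/s
    c=big(mask(im,(20,120,100),(35,255,255),f(ny),90)); 
    q=cv2.boxPoints(cv2.minAreaRect(c)); ap=cv2.approxPolyDP(cv2.convexHull(c),6,True).reshape(-1,2)
    print(n,'cover',ap.tolist());P=plane(im,ap,.116);print(P)
    h=plane(im,c.reshape(-1,2),.116)[:,:2].astype(np.float32); print(' rect',cv2.minAreaRect(h*1000))
    for nm,lo,hi,nn in(('red',(0,150,80),(8,255,255),nr),('blue',(100,130,80),(125,255,255),nb)):
        c=big(mask(im,lo,hi,f(nn),25)); h=plane(im,c.reshape(-1,2),.099)[:,:2].astype(np.float32)
        print(nm,cen(c),plane(im,[cen(c)],.099),cv2.minAreaRect(h*1000))
    c=big(mask(im,(0,0,0),(180,255,60),f(nk),19)); h=plane(im,c.reshape(-1,2),.131)[:,:2].astype(np.float32)
    print('knob',cen(c),cv2.minEnclosingCircle(h*1000),cv2.fitEllipse(h*1000))
    c=big(mask(im,(5,80,60),(18,220,220),f((560,337) if n=='scene' else (255,330)),42)); 
    ap=cv2.approxPolyDP(cv2.convexHull(c),4,True).reshape(-1,2);print('block',ap.tolist());print(plane(im,ap,.062))
E
python3 - <<'E'
import pickle,cv2,numpy as np
d=pickle.load(open('im0.pkl','rb'))
a=d['scene']['color'][170:290,190:390];b=d['side']['color'][110:250,130:330]
o=np.zeros((600,800,3),np.uint8)
A=cv2.resize(a,(500,300),interpolation=cv2.INTER_CUBIC);B=cv2.resize(b,(428,300),interpolation=cv2.INTER_CUBIC)
o[:300,:500]=A;o[300:,:428]=B
W=cv2.resize(d['wrist']['color'],(350,262));o[300:562,440:790]=W
cv2.imwrite('pics/crop1.png',o)
E
```

```text
scene cover [[261, 190], [329, 237], [278, 289], [210, 240]]
[[0.5693 0.057  0.116 ]
 [0.5869 0.2638 0.116 ]
 [0.7678 0.2499 0.116 ]
 [0.7608 0.0562 0.116 ]]
 rect ((672.2842407226562, 152.96005249023438), (214.20616149902344, 198.6780242919922), 84.29729461669922)
red [372.8516 208.0747] [[0.4344 0.2982 0.099 ]] ((434.8173828125, 298.6824951171875), (69.22465515136719, 25.89339256286621), 84.5863265991211)
blue [343.8611 192.4732] [[0.4348 0.2166 0.099 ]] ((435.3490295410156, 216.21763610839844), (27.98151969909668, 69.73699951171875), 6.750155925750732)
knob [285.1625 225.1261] ((621.9990234375, 165.97348022460938), 24.2913761138916) ((618.2772827148438, 163.32598876953125), (43.86953353881836, 45.97195816040039), 27.64194679260254)
block [[332, 193], [385, 217], [373, 241], [324, 215]]
[[0.4243 0.1815 0.062 ]
 [0.4097 0.3277 0.062 ]
 [0.4937 0.3391 0.062 ]
 [0.4992 0.2038 0.062 ]]
side cover [[194, 152], [238, 116], [292, 150], [263, 180], [230, 181]]
[[0.5853 0.2629 0.116 ]
 [0.767  0.2468 0.116 ]
 [0.7482 0.0467 0.116 ]
 [0.6167 0.0535 0.116 ]
 [0.5639 0.122  0.116 ]]
 rect ((667.1561279296875, 152.82643127441406), (209.35000610351562, 205.77761840820312), 84.59326171875)
red [147.1809 186.8674] [[0.4308 0.2975 0.099 ]] ((431.13165283203125, 298.0780334472656), (72.74394989013672, 20.104110717773438), 85.73213958740234)
blue [171.1417 201.3311] [[0.4335 0.2147 0.099 ]] ((433.39691162109375, 214.83505249023438), (20.111385345458984, 70.0380630493164), 4.363915920257568)
knob [228.2972 164.2529] ((601.6741333007812, 156.1945343017578), 32.465415954589844) ((603.4131469726562, 155.72560119628906), (51.33897018432617, 59.21980285644531), 128.86260986328125)
block [[141, 186], [188, 209], [182, 231], [141, 206], [136, 194]]
[[0.4377 0.3383 0.062 ]
 [0.4561 0.183  0.062 ]
 [0.3961 0.1521 0.062 ]
 [0.39   0.2919 0.062 ]
 [0.4103 0.3306 0.062 ]]
```

View pics/crop1.png

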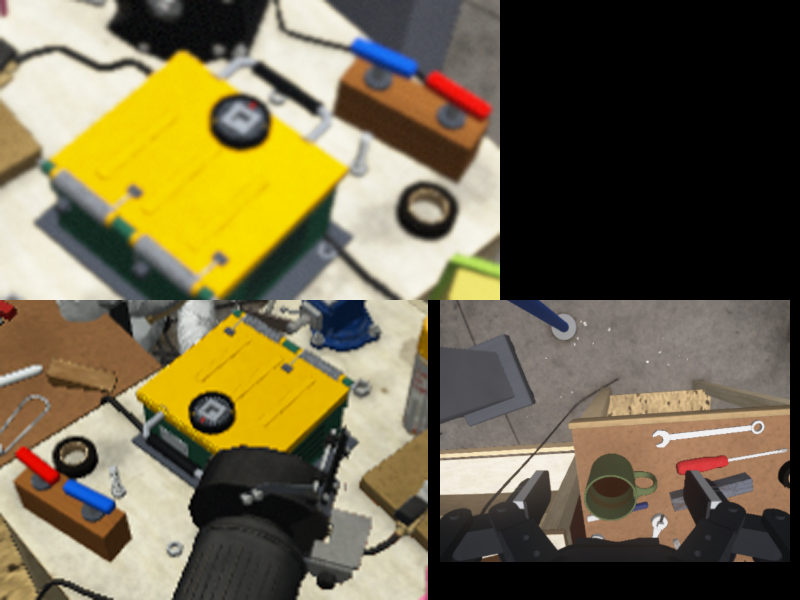

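The crop shows the knob in its collar (scene crop 240,122) with the red mark to the front. The handle sleeve runs from (255,65) to (320,110), the bolt is at (362,150) and the nut at (277,97). The block stands clear in front, with the red key at its left end.

Run:
```python
from h import *
import pickle
np.set_printoptions(precision=4,suppress=True)
d=pickle.load(open('im0.pkl','rb'));S,D=d['scene'],d['side']
sc=lambda p:np.array(p)/2.5+[190,170]-.3
sd=lambda p:np.array([p[0],p[1]-300])/2.14+[130,110]-.3
f=lambda p:np.array(p)/1.5625-.18
print('knob tri',tri(S,sc((240,121)),D,sd((212,410))),plane(S,[sc((240,121))],.129),plane(D,[sd((212,410))],.129))
print('sleeve ends',plane(S,[sc((258,67)),sc((322,108))],.112))
print('bolt foot/top',plane(S,[sc((356,172))],.0),plane(S,[sc((363,137))],.057))
print('nut',plane(S,[sc((277,97))],.01))
print('motor disc bottom',plane(S,[f((415,302)),f((365,270))],0.0))
print('motor: right edge',plane(S,[f((470,250)),f((465,285))],.1))
print('disc centre guess tri',tri(S,f((400,267)),D,f((400,300))))
print('disc top tri',tri(S,f((430,195)),D,f((392,282))))
# housing from cover front-left corner, rear-left
y=np.radians(-5.1);ex=np.array([np.cos(y),np.sin(y)]);ey=np.array([-ex[1],ex[0]])
fl=np.array([.586,.2633]);fr=np.array([.5693,.057])
for n,k in(('knob',np.array([.6125,.1605])),):
    print('handle from knob',k-.072*ex,'hinge',k+.156*ex)
print('front edge mid',(fl+fr)/2, 'handle from it (37mm)',(fl+fr)/2-.037*ex)
```

```text
knob tri [0.6096 0.1593 0.1258] [[0.6122 0.16   0.129 ]] [[0.6072 0.1583 0.129 ]]
sleeve ends [[0.5349 0.129  0.112 ]
 [0.5394 0.2059 0.112 ]]
bolt foot/top [[0.5052 0.2415 0.    ]] [[0.5042 0.2395 0.057 ]]
nut [[0.4804 0.1263 0.01  ]]
motor disc bottom [[ 0.4878  0.0159  0.    ]
 [ 0.4825 -0.1019  0.    ]]
motor: right edge [[0.4077 0.068  0.1   ]
 [0.4794 0.1061 0.1   ]]
disc centre guess tri [0.5539 0.0304 0.1547]
disc top tri [0.5015 0.0255 0.265 ]
handle from knob [0.5408 0.1669] hinge [0.7679 0.1466]
front edge mid [0.5776 0.1601] handle from it (37mm) [0.5408 0.1634]
```

```bash
python3 -m pendant '[{"dp":[0.66,-0.82,0],"turn":[0,0,-8.5],"claw":85},{"dp":[0.66,-0.82,0],"turn":[0,0,-8.5],"claw":85},{"dp":[0.66,-0.82,0],"turn":[0,0,-8.5],"claw":85},{"dp":[0.66,-0.82,0],"turn":[0,0,-8.5],"claw":60},{"dp":[0.66,-0.82,0],"turn":[0,0,-8.5],"claw":60},{"dp":[0.66,-0.82,0],"turn":[0,0,-8.5],"claw":60},{"dp":[0.66,-0.82,0],"turn":[0,0,-8.5],"claw":60},{"dp":[0.66,-0.82,0],"turn":[0,0,-8.5],"claw":60},{"dp":[0.66,-0.82,0],"turn":[0,0,-8.5],"claw":60},{"dp":[0,0,0],"turn":[0,0,0],"claw":60},{"dp":[0,0,0],"turn":[0,0,0],"claw":60}]'
```

```text
time: 1.25
tcp_pos: [0.4306, 0.2987, 0.2125]
eef_rot: [-3.141, -0.0, 1.492]
force: [-0.2, 0.5, 0.2]
finger_gap: 0.0598
finger_force: 0.0
```

Run:
```python
from h import *
from station import r,imaging
import pickle
np.set_printoptions(precision=4,suppress=True)
im=imaging.get_image("wrist");pickle.dump(im,open('w1.pkl','wb'))
cv2.imwrite('pics/w1.png',im['color'])
m=mask(im,(0,150,60),(8,255,255));m|=mask(im,(174,150,60),(180,255,255))
c=big(m);h=plane(im,c.reshape(-1,2),.105)[:,:2].astype(np.float32)
print(cen(c),plane(im,[cen(c)],.105),cv2.minAreaRect(h*1000),r.get_state()['tcp_pos'],proj(im,[[.4325,.298,.105]]))
```

```text
[258.1412 180.9324] [[0.4297 0.3016 0.105 ]] ((429.6758728027344, 300.3554992675781), (68.21824645996094, 16.986652374267578), 84.95755767822266) [0.4302 0.2994 0.2125] [[261.923  184.8601]]
```

View pics/w1.png

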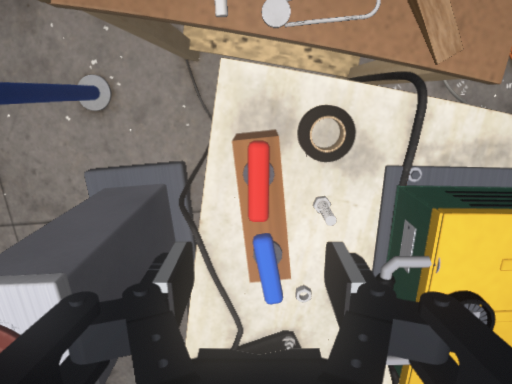

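The wrist view shows the red grip at (258,181), centred between the fingers and lined up with them; the blue grip at (268,268) is clear.

```bash
python3 -m pendant '[{"dp":[0,0,-0.8],"turn":[0,0,-0.5],"claw":50},{"dp":[0,0,-0.8],"turn":[0,0,0],"claw":50},{"dp":[0,0,-0.8],"turn":[0,0,0],"claw":50},{"dp":[0,0,-0.5],"turn":[0,0,0],"claw":50},{"dp":[0,0,-0.26],"turn":[0,0,0],"claw":50},{"dp":[0,0,0],"turn":[0,0,0],"claw":50},{"dp":[0,0,0],"turn":[0,0,0],"claw":10},{"dp":[0,0,0],"turn":[0,0,0],"claw":10},{"dp":[0,0,0],"turn":[0,0,0],"claw":10},{"dp":[0,0,0],"turn":[0,0,0],"claw":10},{"dp":[0,0,0],"turn":[0,0,0],"claw":10}]' 70
```

```text
time: 2.4
tcp_pos: [0.4308, 0.2994, 0.087]
eef_rot: [3.141, -0.001, 1.484]
force: [0.4, -0.0, 0.4]
finger_gap: 0.0104
finger_force: 0.0
```

Run:
```python
from h import *
from station import r,imaging
import pickle
a=imaging.get_image("wrist");b=imaging.get_image("side");print(r.get_state()['finger_gap'])
pickle.dump((a,b),open('w2.pkl','wb'))
o=np.zeros((384,800,3),np.uint8);o[:,:400]=cv2.resize(a['color'][80:380,60:460],(400,300))[0:0].sum() if 0 else 0
A=a['color'][100:384,120:400];B=b['color'][130:250,90:240]
o[:284,:280]=A;o[:320,300:700]=cv2.resize(B,(400,320),interpolation=cv2.INTER_CUBIC)
cv2.imwrite('pics/w2.png',o)
```

```text
0.01022534804067469
```

View pics/w2.png

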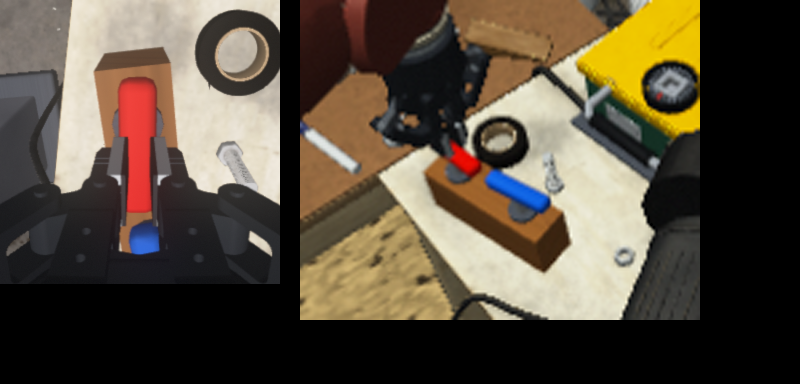

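The fingers look closed on the bar (crop 138,170), yet the reported gap is 10 mm with no force. I'll command a full close to check.

```bash
python3 -m pendant '[{"dp":[0,0,0],"turn":[0,0,0],"claw":0},{"dp":[0,0,0],"turn":[0,0,0],"claw":0},{"dp":[0,0,0],"turn":[0,0,0],"claw":0}]' 70
python3 - <<'E'
from h import *
import pickle
a,b=pickle.load(open('w2.pkl','rb'))
print(proj(a,[[.4308,.2994,.098],[.4308,.2994,.079],[.4297,.3003,.105],[.4218,.3003,.098],[.4398,.3003,.098]])-[120,100])
E
```

```text
time: 2.8
tcp_pos: [0.4302, 0.2997, 0.0874]
eef_rot: [-3.14, -0.001, 1.484]
force: [-3.5, 0.2, 4.8]
finger_gap: 0.0004
finger_force: 2.9
[[139.92788904 146.64931134]
 [139.78809884 131.41970973]
 [137.47748614 151.59018444]
 [121.39214564 146.42998915]
 [158.19748317 143.48910284]]
```

Run:
```python
from h import *
from station import r,imaging
import pickle
a=imaging.get_image("wrist");b=imaging.get_image("scene")
s=r.get_state();print(s['tcp_pos'],s['finger_gap'],s['finger_force'],s['force'])
o=np.zeros((600,800,3),np.uint8)
A=cv2.resize(a['color'][190:340,190:330],(560,600),interpolation=cv2.INTER_CUBIC)
u=proj(b,[[.4308,.2994,.1]])[0].astype(int);print(u)
B=b['color'][u[1]-35:u[1]+35,u[0]-28:u[0]+28]
o[:,:560]=A;o[:300,560:800]=cv2.resize(B,(240,300),interpolation=cv2.INTER_CUBIC)
cv2.imwrite('pics/w3.png',o)
```

```text
[0.43012284 0.29964896 0.08735294] 0.0001390655949406629 2.911942061036825 [-3.87362955  0.2589179   5.41624935]
[374 207]
```

View pics/w3.png

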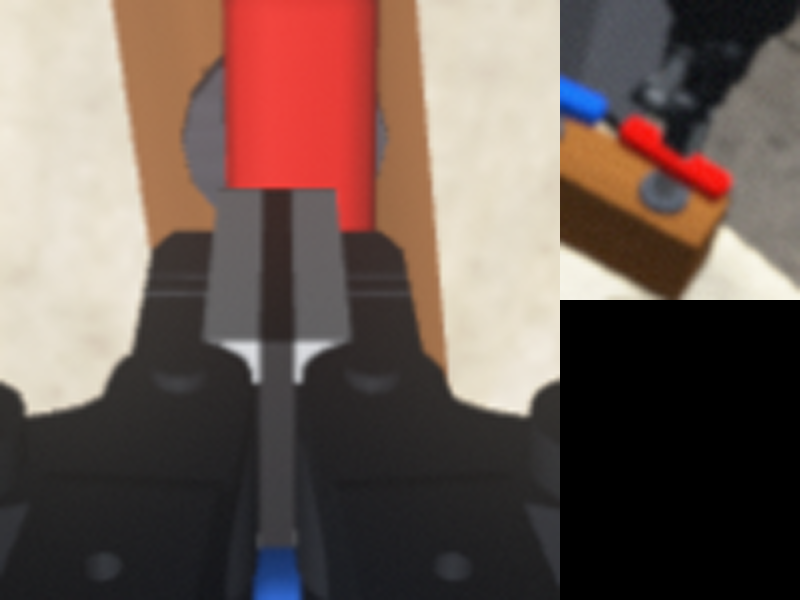

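The zoomed view shows the fingers closed on top of the bar: pad ends at crop (275,190), over the red bar. The tips are therefore about 20 mm higher than assumed. I'll open, go lower and close again.

```bash
python3 -m pendant '[{"dp":[0,0,0.05],"turn":[0,0,0],"claw":45},{"dp":[0,0,0],"turn":[0,0,0],"claw":45},{"dp":[0,0,0],"turn":[0,0,0],"claw":45},{"dp":[0,0,0],"turn":[0,0,0],"claw":45},{"dp":[0,0,-0.2],"turn":[0,0,0],"claw":45},{"dp":[0,0,-0.2],"turn":[0,0,0],"claw":45},{"dp":[0,0,-0.1],"turn":[0,0,0],"claw":45},{"dp":[0,0,0],"turn":[0,0,0],"claw":45},{"dp":[0,0,0],"turn":[0,0,0],"claw":10},{"dp":[0,0,0],"turn":[0,0,0],"claw":10},{"dp":[0,0,0],"turn":[0,0,0],"claw":10},{"dp":[0,0,0],"turn":[0,0,0],"claw":10}]' 70
```

```text
time: 4.1
tcp_pos: [0.4309, 0.2995, 0.0689]
eef_rot: [3.141, -0.001, 1.484]
force: [0.1, -0.0, 1.2]
finger_gap: 0.0163
finger_force: 70.5
```

```bash
python3 -m pendant '[{"dp":[0,0,0],"turn":[0,0,0],"claw":40},{"dp":[0,0,0],"turn":[0,0,0],"claw":40},{"dp":[0,0,0],"turn":[0,0,0],"claw":40},{"dp":[0,0,-0.16],"turn":[0,0,0],"claw":40},{"dp":[0,0,0],"turn":[0,0,0],"claw":40},{"dp":[0,0,0],"turn":[0,0,0],"claw":10},{"dp":[0,0,0],"turn":[0,0,0],"claw":10},{"dp":[0,0,0],"turn":[0,0,0],"claw":10},{"dp":[0,0,0],"turn":[0,0,0],"claw":10}]' 70
```

```text
time: 5.0
tcp_pos: [0.4305, 0.2992, 0.062]
eef_rot: [3.142, -0.0, 1.484]
force: [-0.1, -0.1, -1.7]
finger_gap: 0.0168
finger_force: 69.6
```

```bash
python3 -m pendant '[{"dp":[0,0,0.3],"turn":[0,0,0],"claw":10},{"dp":[0,0,0.6],"turn":[0,0,0],"claw":10},{"dp":[0,0,0.9],"turn":[0,0,0],"claw":10},{"dp":[0,0,0.9],"turn":[0,0,0],"claw":10},{"dp":[0,0,0.9],"turn":[0,0,0],"claw":10},{"dp":[0.5,-0.4,0.4],"turn":[0,0,0],"claw":10},{"dp":[0.8,-0.6,0],"turn":[0,0,0],"claw":10},{"dp":[0.8,-0.6,0],"turn":[0,0,0],"claw":10},{"dp":[0.8,-0.6,0],"turn":[0,0,0],"claw":10},{"dp":[0.8,-0.6,0],"turn":[0,0,0],"claw":10},{"dp":[0.5,-0.45,0],"turn":[0,0,0],"claw":10},{"dp":[0.28,-0.26,0],"turn":[0,0,0],"claw":10},{"dp":[0,0,0],"turn":[0,0,0],"claw":10},{"dp":[0,0,0],"turn":[0,0,0],"claw":10}]'
python3 - <<'E'
from h import *
from station import r,imaging
import pickle
d={n:imaging.get_image(n) for n in("wrist","scene","side")};s=r.get_state()
d['tcp']=s['tcp_pos'];print(s['tcp_pos'],s['finger_gap'])
pickle.dump(d,open('im3.pkl','wb'))
o=np.zeros((600,800,3),np.uint8)
o[:300,:400]=cv2.resize(d['wrist']['color'],(400,300))
def crop(im,X,w,h,W,H):
    u=proj(im,[X])[0].astype(int);x0=max(0,u[0]-w//2);y0=max(0,u[1]-h//2);print((x0,y0),W/w);return cv2.resize(im['color'][y0:y0+h,x0:x0+w],(W,H),interpolation=cv2.INTER_CUBIC)
T=[.61,.16,.16]
o[:300,400:]=crop(d['scene'],T,100,75,400,300)
o[300:,:400]=crop(d['side'],T,100,75,400,300)
o[300:,400:]=cv2.resize(d['wrist']['color'][150:300,160:360],(400,300),interpolation=cv2.INTER_CUBIC)
cv2.imwrite('pics/p4.png',o)
E
```

```text
time: 6.4
tcp_pos: [0.6091, 0.1594, 0.2221]
eef_rot: [-3.141, -0.0, 1.484]
force: [-0.4, -0.5, -1.0]
finger_gap: 0.0167
finger_force: 69.5
[0.60884321 0.15993754 0.22222495] 0.01647769913731729
(np.int64(237), np.int64(172)) 4.0
(np.int64(178), np.int64(115)) 4.0
```

View pics/p4.png

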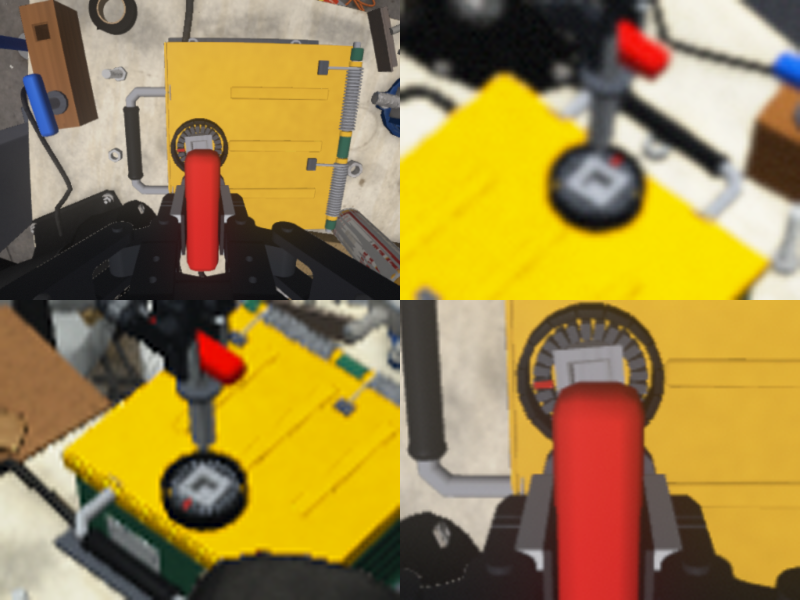

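The key is upright in the hand, its tip just above the knob. In the scene crop the tip is at (602,148) and the recess at (600,180); in the side crop the tip is at (203,443) and the recess at (205,487). I'll triangulate both for the relative shift.

Run:
```python
from h import *
import pickle
np.set_printoptions(precision=4,suppress=True)
d=pickle.load(open('im3.pkl','rb'));S,D,W=d['scene'],d['side'],d['wrist']
sc=lambda p:(np.array(p)-[400,0])/4+[237,172]-.4
sd=lambda p:(np.array(p)-[0,300])/4+[178,115]-.4
t=tri(S,sc((602,147)),D,sd((203,443)));k=tri(S,sc((600,180)),D,sd((205,487)))
print('tip',t,'rec',k,'d',k-t)
print('at known z: tip',plane(S,[sc((602,147))],.167),plane(D,[sd((203,443))],.167),'rec',plane(S,[sc((600,180))],.129),plane(D,[sd((205,487))],.129))
# collar ellipse fits (dark blob) in scene, side, wrist
for n,im,z in(('scene',S,.131),('side',D,.131),('wrist',W,.131)):
    u=proj(im,[[.61,.16,.131]])[0];m=mask(im,(0,0,0),(180,255,75),u,{'scene':16,'side':17,'wrist':45}[n])
    y=mask(im,(20,100,80),(35,255,255),u,60)
    c=big(m);P=plane(im,cv2.convexHull(c).reshape(-1,2),z)[:,:2].astype(np.float32)*1000
    print(n,u,cv2.fitEllipse(P))
# bright-gray knob square in wrist crop
wq=lambda p:(np.array(p)-[400,300])/2+[160,150]-.25
print('wrist: square top edge L,R', plane(W,[wq((553,350)),wq((621,345))],.129),'recess top edge',plane(W,[wq((569,363)),wq((612,360))],.129))
print('collar L,R,top',plane(W,[wq((517,380)),wq((663,375)),wq((588,303))],.131))
```

```text
tip [0.6125 0.1611 0.1661] rec [0.607  0.1584 0.1281] d [-0.0055 -0.0027 -0.038 ]
at known z: tip [[0.6133 0.1613 0.167 ]] [[0.6117 0.1608 0.167 ]] rec [[0.6073 0.1591 0.129 ]] [[0.6067 0.1576 0.129 ]]
scene [286.3298 216.9806] ((622.4061889648438, 166.5226287841797), (38.5543098449707, 48.36263656616211), 35.39029312133789)
side [228.8505 159.6739] ((603.366943359375, 155.87103271484375), (56.115909576416016, 67.68751525878906), 131.636962890625)
wrist [260.7023 188.8197] ((605.4104614257812, 160.01783752441406), (55.64630889892578, 58.6375732421875), 173.3058319091797)
wrist: square top edge L,R [[0.592  0.1724 0.129 ]
 [0.6185 0.1721 0.129 ]] recess top edge [[0.5977 0.1667 0.129 ]
 [0.6145 0.1664 0.129 ]]
collar L,R,top [[0.5769 0.1621 0.131 ]
 [0.6338 0.1592 0.131 ]
 [0.6073 0.1898 0.131 ]]
```

```bash
python3 -m pendant '[{"dp":[-0.11,-0.04,-0.3],"turn":[0,0,0],"claw":10},{"dp":[0,0,-0.4],"turn":[0,0,0],"claw":10},{"dp":[0,0,-0.2],"turn":[0,0,0],"claw":10},{"dp":[0,0,-0.05],"turn":[0,0,0],"claw":10},{"dp":[0,0,-0.05],"turn":[0,0,0],"claw":10},{"dp":[0,0,-0.05],"turn":[0,0,0],"claw":10}]'
python3 - <<'E'
from h import *
from station import r,imaging
import pickle
d={n:imaging.get_image(n) for n in("wrist","scene","side")};s=r.get_state()
print(s['tcp_pos'],s['force'],s['torque'])
pickle.dump(d,open('im4.pkl','wb'))
o=np.zeros((600,800,3),np.uint8)
o[:300,:400]=d['scene']['color'][172:247,237:337].repeat(4,0).repeat(4,1)
o[:300,400:]=d['side']['color'][115:190,178:278].repeat(4,0).repeat(4,1)
o[300:,:400]=cv2.resize(d['wrist']['color'][150:300,160:360],(400,300),interpolation=cv2.INTER_CUBIC)
cv2.imwrite('pics/p5.png',o)
E
```

```text
time: 7.15
tcp_pos: [0.6055, 0.1574, 0.1804]
eef_rot: [3.141, -0.0, 1.484]
force: [-1.8, 0.7, 2.5]
finger_gap: 0.0163
finger_force: 70.1
[0.60553949 0.1573543  0.18066743] [-0.22127273  0.07778234  0.27580243] [0.16616371 0.30117212 0.0020078 ]
```

View pics/p5.png

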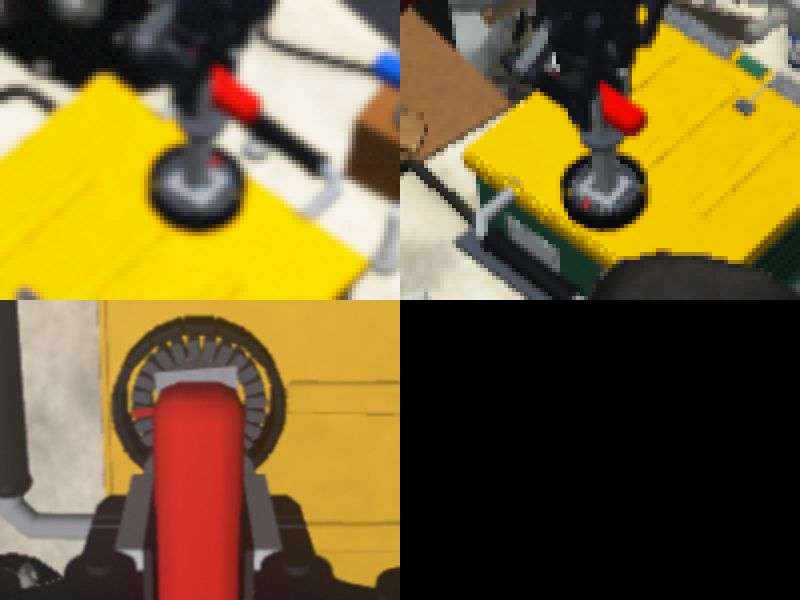

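The tip appears to be entering the recess (scene crop (200,185), side crop (603,180)) with little force. Going deeper.

```bash
python3 -m pendant '[{"dp":[0,0,-0.05],"turn":[0,0,0],"claw":10},{"dp":[0,0,-0.05],"turn":[0,0,0],"claw":10},{"dp":[0,0,0],"turn":[0,0,0],"claw":10}]'
```

```text
time: 7.6
tcp_pos: [0.6062, 0.1575, 0.1794]
eef_rot: [3.139, -0.001, 1.484]
force: [-3.9, -0.1, 9.2]
finger_gap: 0.0165
finger_force: 71.0
```

```bash
python3 -m pendant '[{"dp":[-0.03,0,0],"turn":[0,0,0],"claw":10},{"dp":[0,0,0],"turn":[0,0,0],"claw":10}]'; python3 -m pendant '[{"dp":[-0.03,0,0],"turn":[0,0,0],"claw":10},{"dp":[0,0,0],"turn":[0,0,0],"claw":10}]'; python3 -c "
from station import r
print(r.get_state()['torque'])"
```

```text
time: 7.8
tcp_pos: [0.6056, 0.1575, 0.1795]
eef_rot: [3.137, -0.001, 1.484]
force: [-2.1, 0.2, 8.6]
finger_gap: 0.0167
finger_force: 70.9
time: 8.0
tcp_pos: [0.605, 0.1575, 0.1797]
eef_rot: [3.135, -0.001, 1.484]
force: [-1.1, -0.2, 7.7]
finger_gap: 0.0165
finger_force: 70.8
[ 0.05211159  0.13471737 -0.01371666]
```

```bash
python3 -m pendant '[{"dp":[0,0,0],"turn":[0,0,4],"claw":10},{"dp":[0,0,0],"turn":[0,0,0],"claw":10}]'; python3 -m pendant '[{"dp":[0,0.03,0],"turn":[0,0,0],"claw":10},{"dp":[0,0,0],"turn":[0,0,0],"claw":10}]'; python3 -m pendant '[{"dp":[0,0.03,0],"turn":[0,0,0],"claw":10},{"dp":[0,0,0],"turn":[0,0,0],"claw":10}]'
```

```text
time: 8.2
tcp_pos: [0.6049, 0.1574, 0.1797]
eef_rot: [3.136, -0.001, 1.555]
force: [-1.5, 0.3, 7.3]
finger_gap: 0.017
finger_force: 70.9
time: 8.4
tcp_pos: [0.6041, 0.1584, 0.1776]
eef_rot: [3.138, -0.0, 1.554]
force: [0.8, -1.6, -1.1]
finger_gap: 0.0169
finger_force: 69.6
time: 8.6
tcp_pos: [0.6037, 0.1594, 0.176]
eef_rot: [3.139, 0.001, 1.554]
force: [2.9, -1.4, -0.5]
finger_gap: 0.0171
finger_force: 69.7
```

The key dropped in. I'll ease the sideways force and seat it.

```bash
python3 -m pendant '[{"dp":[0.03,-0.02,-0.04],"turn":[0,0,0],"claw":10},{"dp":[0,0,-0.03],"turn":[0,0,0],"claw":10},{"dp":[0,0,0],"turn":[0,0,0],"claw":10}]'
```

```text
time: 8.9
tcp_pos: [0.604, 0.1588, 0.1725]
eef_rot: [-3.141, 0.0, 1.554]
force: [1.8, 0.6, -1.1]
finger_gap: 0.0169
finger_force: 69.4
```

```bash
python3 -m pendant '[{"dp":[0.02,0,0],"turn":[0,0,4],"claw":10},{"dp":[0,0,0],"turn":[0,0,6],"claw":10},{"dp":[0,0,0],"turn":[0,0,6],"claw":10},{"dp":[0,0,0],"turn":[0,0,6],"claw":10},{"dp":[0,0,0],"turn":[0,0,6],"claw":10},{"dp":[0,0,0],"turn":[0,0,6],"claw":10},{"dp":[0,0,0],"turn":[0,0,6],"claw":10}]'; python3 -c "
from station import r
print(r.get_state()['torque'])"
```

```text
time: 9.6
tcp_pos: [0.605, 0.159, 0.1727]
eef_rot: [3.141, -0.0, 2.256]
force: [1.5, 1.1, -2.3]
finger_gap: 0.0165
finger_force: 69.4
[ 0.03117865 -0.62398925 -0.14697655]
```

```bash
python3 -m pendant '[{"dp":[0,0,0],"turn":[0,0,6],"claw":10},{"dp":[0,0,0],"turn":[0,0,6],"claw":10},{"dp":[0,0,0],"turn":[0,0,6],"claw":10},{"dp":[0,0,0],"turn":[0,0,6],"claw":10},{"dp":[0,0,0],"turn":[0,0,6],"claw":10},{"dp":[0,0,0],"turn":[0,0,6],"claw":10},{"dp":[0,0,0],"turn":[0,0,6],"claw":10},{"dp":[0,0,0],"turn":[0,0,6],"claw":10}]'; python3 -c "
from station import r
print(r.get_state()['torque'])"
```

```text
time: 10.4
tcp_pos: [0.6053, 0.1589, 0.1727]
eef_rot: [3.141, 0.001, 3.094]
force: [3.1, -0.3, -1.5]
finger_gap: 0.017
finger_force: 69.4
[ 0.01091951 -0.80012504 -0.09830741]
```

```bash
python3 -m pendant '[{"dp":[0,0,0],"turn":[0,0,4],"claw":10},{"dp":[0,0,0],"turn":[0,0,0],"claw":10}]'; python3 -c "
from station import r
print(r.get_state()['torque'])"; python3 -m pendant '[{"dp":[0,0,0],"turn":[0,0,3],"claw":10},{"dp":[0,0,0],"turn":[0,0,0],"claw":10}]'; python3 -c "
from station import r
print(r.get_state()['torque'])"
```

```text
time: 10.6
tcp_pos: [0.6052, 0.1589, 0.1728]
eef_rot: [3.141, 0.001, -3.124]
force: [3.0, 0.2, -3.4]
finger_gap: 0.0167
finger_force: 69.3
[ 0.05871434 -0.84848257 -0.07392659]
time: 10.8
tcp_pos: [0.6052, 0.1589, 0.1728]
eef_rot: [3.142, 0.001, -3.073]
force: [4.2, -0.1, -3.5]
finger_gap: 0.0167
finger_force: 69.3
[ 0.05264825 -0.95397169 -0.05377057]
```

```bash
python3 -m pendant '[{"dp":[0.03,0,0],"turn":[0,0,-5],"claw":10},{"dp":[0,0,0],"turn":[0,0,-4.5],"claw":10},{"dp":[0,0,0],"turn":[0,0,0],"claw":10}]'; python3 -c "
from station import r
print(r.get_state()['torque'])"
```

```text
time: 11.1
tcp_pos: [0.6054, 0.1587, 0.1728]
eef_rot: [-3.141, -0.002, 3.044]
force: [1.7, -0.2, -1.2]
finger_gap: 0.0166
finger_force: 69.5
[-0.13907586 -0.17116122 -0.01970749]
```

```bash
python3 -m pendant '[{"dp":[0.02,0,0.05],"turn":[0,0,0],"claw":10},{"dp":[0,0,0.05],"turn":[0,0,0],"claw":10},{"dp":[0,0,0.05],"turn":[0,0,0],"claw":10}]';  python3 -m pendant '[{"dp":[0,0,0.1],"turn":[0,0,0],"claw":10},{"dp":[0,0,0.1],"turn":[0,0,0],"claw":10},{"dp":[0,0,0.3],"turn":[0,0,0],"claw":10},{"dp":[0,0,0.4],"turn":[0,0,0],"claw":10}]'
python3 - <<'E'
from h import *
from station import r,imaging
import pickle
np.set_printoptions(precision=4,suppress=True)
d={n:imaging.get_image(n) for n in("wrist","scene","side")};s=r.get_state()
print(s['tcp_pos'],s['force'],s['joint_pos'])
pickle.dump(d,open('im5.pkl','wb'))
d0=pickle.load(open('im0.pkl','rb'));
y=[mask(q['scene'],(20,120,100),(35,255,255)) for q in(d0,d)]
print('yellow bbox',[cv2.boundingRect(big(m)) for m in y])
o=np.zeros((600,800,3),np.uint8)
o[:300,:400]=d['scene']['color'][172:247,237:337].repeat(4,0).repeat(4,1)
o[:300,400:]=d['side']['color'][115:190,178:278].repeat(4,0).repeat(4,1)
o[300:,:400]=cv2.resize(d['wrist']['color'],(400,300))
o[300:,400:]=d['scene']['color'][140:290,200:400].repeat(2,0).repeat(2,1)
cv2.imwrite('pics/p6.png',o)
E
```

```text
time: 11.4
tcp_pos: [0.6067, 0.159, 0.1794]
eef_rot: [3.141, -0.001, 3.046]
force: [0.4, 0.8, -0.8]
finger_gap: 0.0168
finger_force: 69.5
time: 11.8
tcp_pos: [0.6065, 0.1588, 0.2156]
eef_rot: [-3.141, -0.001, 3.046]
force: [-0.3, 0.4, -1.9]
finger_gap: 0.0166
finger_force: 69.5
[0.6083 0.1591 0.2182] [ 0.4213 -0.3659 -0.7026] [ 0.1375  0.055   1.6015 -0.      1.4803 -1.3377]
yellow bbox [(24, 128, 145, 137), (24, 99, 144, 195)]
```

View pics/p6.png

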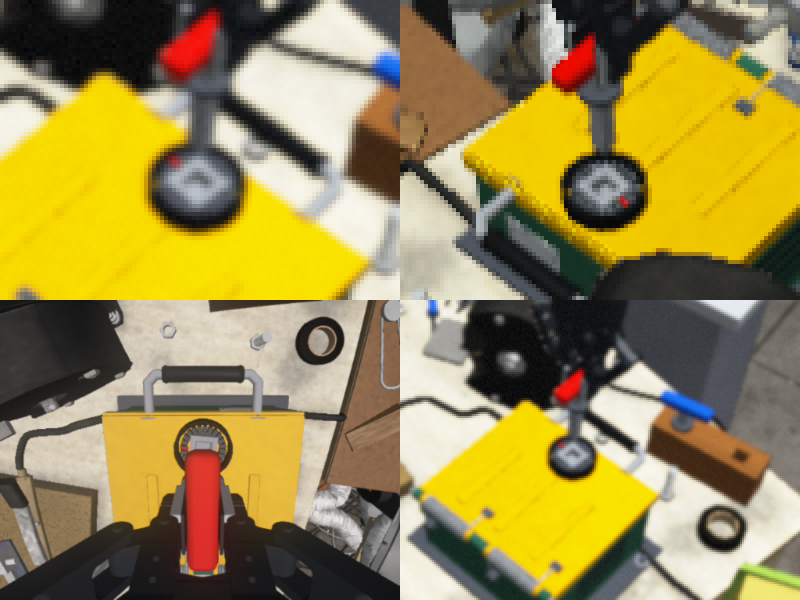

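The knob's red mark now points to the housing's right side (scene crop (175,160)): a quarter turn done, with the cover shut and the key out. The block's empty hole is visible at (740,455) in the lower right crop.

Run:
```python
from h import *
import pickle
np.set_printoptions(precision=4,suppress=True)
d3=pickle.load(open('im3.pkl','rb'));d5=pickle.load(open('im5.pkl','rb'))
for d in(d3,d5):
    W=d['wrist'];m=mask(W,(0,150,60),(8,255,255),(262,240),75);c=big(m);print(cen(c),cv2.boundingRect(c),cv2.minAreaRect(c))
W=d3['wrist'];g=cv2.cvtColor(W['color'],cv2.COLOR_BGR2GRAY)
c=big((g[28:58,40:70]<45).astype(np.uint8)*255);q=cen(c)+[40,28];print('hole px',q,cv2.contourArea(c),plane(W,[q],.062))
W=d5['wrist'];f=lambda p:(np.array(p)-[0,300])*1.28
print('sleeve L/R/front/back',plane(W,[f((162,374)),f((244,374)),f((203,366)),f((203,382))],.109))
for z in(.05,.1,.15,.2): print('motor corner',z,plane(W,[f((132,360)),f((110,303)),f((75,408))],z)[:,:2].ravel())
S=d5['scene'];fs=lambda p:(np.array(p)-[400,300])/2+[200,140]
c=big((cv2.cvtColor(S['color'],cv2.COLOR_BGR2GRAY)[210:226,360:380]<35).astype(np.uint8)*255)
print('hole scene',plane(S,[fs((740,456)),cen(c)+[360,210]],.062))
```

```text
[258.8521 252.5873] (236, 192, 47, 124) ((259.0, 253.5), (123.0, 46.0), 90.0)
[258.9665 252.6954] (236, 192, 47, 124) ((259.0, 253.5), (123.0, 46.0), 90.0)
hole px [53.4836 42.2158] 137.5 [[0.4308 0.2969 0.062 ]]
sleeve L/R/front/back [[0.5297 0.1254 0.109 ]
 [0.5374 0.2058 0.109 ]
 [0.5261 0.1663 0.109 ]
 [0.5413 0.1648 0.109 ]]
motor corner 0.05 [0.5088 0.083  0.443  0.0671 0.5578 0.0011]
motor corner 0.1 [0.5127 0.0955 0.457  0.0821 0.5542 0.0262]
motor corner 0.15 [0.5166 0.1081 0.471  0.0971 0.5505 0.0513]
motor corner 0.2 [0.5205 0.1207 0.485  0.1121 0.5469 0.0764]Traceback (most recent call last):
  File "<stdin>", line 13, in <module>
  File "h.py", line 24, in big
    c,_=cv2.findContours(m,cv2.RETR_EXTERNAL,cv2.CHAIN_APPROX_NONE);return max(c,key=cv2.contourArea)
                                                                           ~~~^^^^^^^^^^^^^^^^^^^^^^^
ValueError: max() iterable argument is empty
```

```bash
python3 -m pendant '[{"dp":[-0.4,0.31,0],"turn":[0,0,-8.1],"claw":10},{"dp":[-0.4,0.32,0],"turn":[0,0,-8.1],"claw":10},{"dp":[-0.4,0.32,0],"turn":[0,0,-8.1],"claw":10},{"dp":[-0.4,0.32,0],"turn":[0,0,-8.1],"claw":10},{"dp":[-0.4,0.32,0],"turn":[0,0,-8.1],"claw":10},{"dp":[-0.4,0.32,0],"turn":[0,0,-8.1],"claw":10},{"dp":[-0.4,0.32,0],"turn":[0,0,-8.1],"claw":10},{"dp":[-0.4,0.32,0],"turn":[0,0,-8.1],"claw":10},{"dp":[-0.4,0.32,0],"turn":[0,0,-8.1],"claw":10},{"dp":[-0.4,0.32,0],"turn":[0,0,-8.1],"claw":10},{"dp":[-0.4,0.31,0],"turn":[0,0,-8.1],"claw":10},{"dp":[0,0,0],"turn":[0,0,0],"claw":10},{"dp":[0,0,0],"turn":[0,0,0],"claw":10}]'
```

```text
time: 13.25
tcp_pos: [0.4309, 0.2988, 0.2151]
eef_rot: [3.141, 0.0, 1.494]
force: [0.4, 0.6, -1.4]
finger_gap: 0.0165
finger_force: 69.5
```

```bash
python3 -m pendant '[{"dp":[0,0,-0.7],"turn":[0,0,0],"claw":10},{"dp":[0,0,-0.8],"turn":[0,0,0],"claw":10},{"dp":[0,0,-0.6],"turn":[0,0,0],"claw":10},{"dp":[0,0,-0.2],"turn":[0,0,0],"claw":10},{"dp":[0,0,-0.15],"turn":[0,0,0],"claw":10},{"dp":[0,0,-0.1],"turn":[0,0,0],"claw":10},{"dp":[0,0,-0.1],"turn":[0,0,0],"claw":10}]'
```

```text
time: 13.95
tcp_pos: [0.4318, 0.2992, 0.1105]
eef_rot: [3.14, -0.001, 1.491]
force: [-0.4, 0.1, -0.5]
finger_gap: 0.0166
finger_force: 69.6
```

```bash
python3 -m pendant '[{"dp":[0,0,-0.3],"turn":[0,0,0],"claw":10},{"dp":[0,0,-0.3],"turn":[0,0,0],"claw":10},{"dp":[0,0,-0.3],"turn":[0,0,0],"claw":10},{"dp":[0,0,-0.15],"turn":[0,0,0],"claw":10},{"dp":[0,0,-0.08],"turn":[0,0,0],"claw":10},{"dp":[0,0,0],"turn":[0,0,0],"claw":10}]'
```

```text
time: 14.55
tcp_pos: [0.4307, 0.2987, 0.0633]
eef_rot: [-3.141, 0.001, 1.491]
force: [-0.1, 0.5, -1.4]
finger_gap: 0.0168
finger_force: 69.5
```

```bash
python3 -m pendant '[{"dp":[0,0,-0.03],"turn":[0,0,0],"claw":10},{"dp":[0,0,0],"turn":[0,0,0],"claw":10},{"dp":[0,0,0],"turn":[0,0,0],"claw":45},{"dp":[0,0,0],"turn":[0,0,0],"claw":45},{"dp":[0,0,0],"turn":[0,0,0],"claw":45},{"dp":[0,0,0],"turn":[0,0,0],"claw":45},{"dp":[0,0,0.3],"turn":[0,0,0],"claw":45},{"dp":[0,0,0.6],"turn":[0,0,0],"claw":45},{"dp":[0,0,0.9],"turn":[0,0,0],"claw":45},{"dp":[0,0,0.9],"turn":[0,0,0],"claw":45},{"dp":[0,0,0.9],"turn":[0,0,0],"claw":45},{"dp":[0,0,0.3],"turn":[0,0,0],"claw":45},{"dp":[0,0,0],"turn":[0,0,0],"claw":45}]'
python3 - <<'E'
from h import *
from station import r,imaging
import pickle
np.set_printoptions(precision=4,suppress=True)
d={n:imaging.get_image(n) for n in("wrist","scene","side")};pickle.dump(d,open('im6.pkl','wb'))
d0=pickle.load(open('im0.pkl','rb'));w1=pickle.load(open('w1.pkl','rb'))
for n,u in(('scene',(373,208)),('side',(147,187))):
    for q in(d0,d): c=big(mask(q[n],(0,150,80),(8,255,255),u,25));print(n,cen(c),cv2.contourArea(c))
for W in(w1,d['wrist']):
    m=mask(W,(0,150,60),(8,255,255),(258,181),70);c=big(m);h=plane(W,c.reshape(-1,2),.105)[:,:2].astype(np.float32);print(plane(W,[cen(c)],.105),cv2.minAreaRect(h*1000))
print(r.get_state()['tcp_pos'])
# sleeve in scene: dark blob
S=d['scene'];u=proj(S,[[.536,.166,.109]])[0];g=mask(S,(0,0,0),(180,255,70),u,22);c=big(g);h=plane(S,c.reshape(-1,2),.109)[:,:2].astype(np.float32);print('sleeve scene',plane(S,[cen(c)],.109),cv2.minAreaRect(h*1000))
E
```

```text
time: 15.85
tcp_pos: [0.4322, 0.2995, 0.222]
eef_rot: [3.137, -0.003, 1.491]
force: [-0.4, 0.3, -0.6]
finger_gap: 0.0452
finger_force: 0.0
scene [372.8516 208.0747] 187.5
scene [372.5989 208.565 ] 182.0
side [147.1809 186.8674] 134.5
side [147.7314 186.554 ] 139.0
[[0.4297 0.3016 0.105 ]] ((429.6758728027344, 300.3554992675781), (68.21824645996094, 16.986652374267578), 84.95755767822266)
[[0.4311 0.3014 0.105 ]] ((430.8431396484375, 300.03472900390625), (68.68861389160156, 16.784801483154297), 85.81253814697266)
[0.4299 0.2983 0.2166]
sleeve scene [[0.5376 0.1633 0.109 ]] ((538.4924926757812, 162.63922119140625), (75.92880249023438, 14.235830307006836), 84.2142105102539)
```

The key is back upright in its hole: the red mask centres match the originals within 0.6 px. Now hover over the handle, offset towards +y to stay away from the motor.

```bash
python3 -m pendant '[{"dp":[0.4,-0.4,0],"turn":[0,0,-0.5],"claw":30},{"dp":[0.6,-0.6,0],"turn":[0,0,0],"claw":30},{"dp":[0.6,-0.6,0],"turn":[0,0,0],"claw":30},{"dp":[0.5,-0.6,0],"turn":[0,0,0],"claw":30},{"dp":[0.35,-0.45,0],"turn":[0,0,0],"claw":30},{"dp":[0.18,-0.18,0],"turn":[0,0,0],"claw":30},{"dp":[0,0,0],"turn":[0,0,0],"claw":30},{"dp":[0,0,0],"turn":[0,0,0],"claw":30}]'
python3 - <<'E'
from h import *
from station import r,imaging
import pickle
np.set_printoptions(precision=4,suppress=True)
d={n:imaging.get_image(n) for n in("wrist","scene","side")};pickle.dump(d,open('im7.pkl','wb'))
s=r.get_state();print(s['tcp_pos'],s['eef_rot'],s['force'])
W=d['wrist'];print('pred sleeve ends',proj(W,[[.5305,.126,.109],[.5375,.206,.109],[.534,.165,.109]]))
o=np.zeros((600,800,3),np.uint8)
o[:,:]=cv2.resize(W['color'],(800,600),interpolation=cv2.INTER_CUBIC)
o[:225,:300]=cv2.resize(d['side']['color'][100:250,150:350],(300,225),interpolation=cv2.INTER_CUBIC)
o[:225,500:]=cv2.resize(d['scene']['color'][100:250,220:420],(300,225),interpolation=cv2.INTER_CUBIC)
cv2.imwrite('pics/p7.png',o)
E
```

```text
time: 16.8
tcp_pos: [0.5352, 0.1861, 0.2176]
eef_rot: [-3.139, 0.0, 1.482]
force: [-0.0, -0.1, 0.0]
finger_gap: 0.0298
finger_force: 0.0
[0.5354 0.1866 0.2186] [-3.1412 -0.0001  1.4835] [-0.6469 -0.5216 -0.1713]
pred sleeve ends [[260.3949 249.9757]
 [260.4338 160.0707]
 [260.5182 207.9955]]
```

View pics/p7.png

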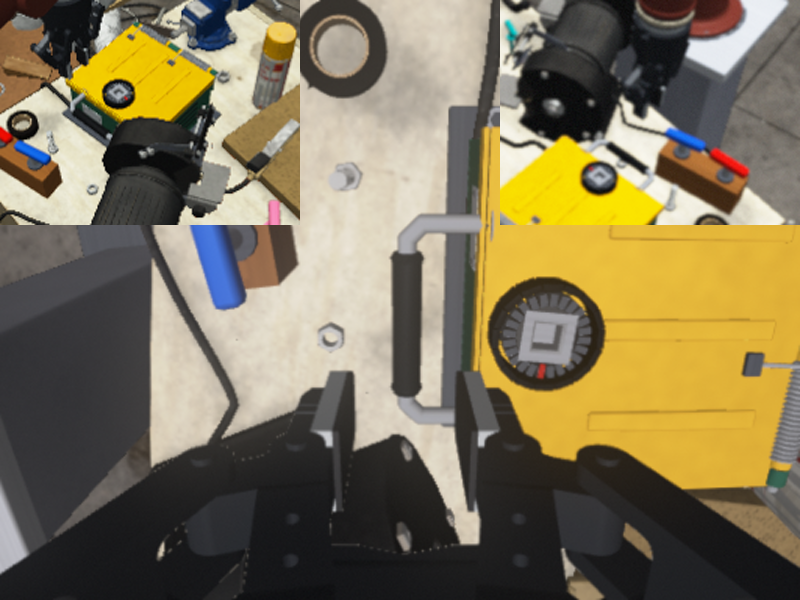

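The wrist view shows the handle sleeve at (406,253)–(406,395), centred between the fingers, which stand either side of it; the motor end lies below, at (400,440). I'll check the motor clearance numerically.

Run:
```python
from h import *
import pickle
np.set_printoptions(precision=3,suppress=True)
d=pickle.load(open('im7.pkl','rb'));W5=pickle.load(open('im5.pkl','rb'))['wrist']
W,S=d['wrist'],d['scene']
for z in(.08,.12,.16,.2,.24):
    print(z,'W',plane(W,[np.array((400,435))/1.5625],z)[0,:2],'W5',plane(W5,[np.array((132,60))*1.28],z)[0,:2],'S right edge',plane(S,[np.array((115,95))/1.5+[220,100]],z)[0,:2],'S top',plane(S,[np.array((75,48))/1.5+[220,100]],z)[0,:2],'Side near edge',plane(d['side'],[np.array((150,122))/1.5+[150,100]],z)[0,:2])
```

```text
0.08 W [0.522 0.081] W5 [0.511 0.091] S right edge [0.408 0.058] S top [ 0.352 -0.072] Side near edge [0.615 0.094]
0.12 W [0.525 0.104] W5 [0.514 0.101] S right edge [0.442 0.077] S top [ 0.389 -0.047] Side near edge [0.591 0.077]
0.16 W [0.527 0.128] W5 [0.517 0.111] S right edge [0.477 0.096] S top [ 0.425 -0.023] Side near edge [0.567 0.06 ]
0.2 W [0.53  0.152] W5 [0.52  0.121] S right edge [0.511 0.115] S top [0.462 0.002] Side near edge [0.544 0.043]
0.24 W [0.532 0.176] W5 [0.524 0.131] S right edge [0.545 0.134] S top [0.499 0.026] Side near edge [0.52  0.025]
```

```bash
python3 -m pendant '[{"dp":[0,0,-0.6],"turn":[0,0,0],"claw":30},{"dp":[0,0,-0.8],"turn":[0,0,0],"claw":30},{"dp":[0,0,-0.8],"turn":[0,0,0],"claw":30},{"dp":[0,0,-0.5],"turn":[0,0,0],"claw":30},{"dp":[0,0,-0.3],"turn":[0,0,0],"claw":30},{"dp":[0,0,-0.2],"turn":[0,0,0],"claw":30}]'; python3 -m pendant '[{"dp":[0,0,-0.2],"turn":[0,0,0],"claw":30},{"dp":[0,0,-0.15],"turn":[0,0,0],"claw":30},{"dp":[0,0,0],"turn":[0,0,0],"claw":30}]'
```

```text
time: 17.55
tcp_pos: [0.5355, 0.1861, 0.09]
eef_rot: [-3.141, 0.0, 1.483]
force: [-0.4, -0.4, 0.3]
finger_gap: 0.0301
finger_force: 0.0
time: 17.85
tcp_pos: [0.536, 0.1857, 0.0765]
eef_rot: [-3.141, 0.0, 1.482]
force: [-0.0, 0.0, -0.5]
finger_gap: 0.0297
finger_force: 0.0
```

Now close on the sleeve.

```bash
python3 -m pendant '[{"dp":[0,0,0],"turn":[0,0,0],"claw":8},{"dp":[0,0,0],"turn":[0,0,0],"claw":8},{"dp":[0,0,0],"turn":[0,0,0],"claw":8},{"dp":[0,0,0],"turn":[0,0,0],"claw":8},{"dp":[0,0,0],"turn":[0,0,0],"claw":8}]' 50
```

```text
time: 18.35
tcp_pos: [0.536, 0.1858, 0.0772]
eef_rot: [-3.141, -0.0, 1.482]
force: [-3.5, 0.7, 3.2]
finger_gap: 0.0143
finger_force: 48.9
```

```bash
cat > arc.py <<'E'
import numpy as np,sys
a,b,n=float(sys.argv[1]),float(sys.argv[2]),int(sys.argv[3])
t=np.linspace(a,b,n+1);y=-.0885
x=-.228*np.cos(t)-.005*np.sin(t);z=.228*np.sin(t)-.005*np.cos(t)
P=np.c_[x*np.cos(y),x*np.sin(y),z]/.04;Q=np.round(P-P[0],2)
print(np.round(np.diff(Q,axis=0),2).tolist());print('hinge-rel',np.round(P[0]*.04,4),np.round(P[-1]*.04,4),'delta m',np.round((P[-1]-P[0])*.04,4))
E
python3 arc.py 0 .45 14; python3 arc.py .45 1.13 20
```

```text
[[-0.0, 0.0, 0.18], [0.0, -0.0, 0.19], [0.01, 0.0, 0.18], [0.02, 0.0, 0.18], [0.02, 0.0, 0.18], [0.03, -0.01, 0.18], [0.04, 0.0, 0.18], [0.04, 0.0, 0.18], [0.04, -0.01, 0.18], [0.05, 0.0, 0.18], [0.06, -0.01, 0.17], [0.06, 0.0, 0.17], [0.07, -0.01, 0.17], [0.07, -0.01, 0.17]]
hinge-rel [-0.2271  0.0202 -0.005 ] [-0.2067  0.0183  0.0947] delta m [ 0.0204 -0.0018  0.0997]
[[0.08, -0.01, 0.17], [0.09, -0.01, 0.18], [0.1, 0.0, 0.17], [0.1, -0.01, 0.16], [0.1, -0.01, 0.16], [0.11, -0.01, 0.16], [0.12, -0.01, 0.16], [0.12, -0.01, 0.15], [0.13, -0.01, 0.14], [0.13, -0.02, 0.14], [0.14, -0.01, 0.14], [0.14, -0.01, 0.13], [0.14, -0.01, 0.13], [0.15, -0.02, 0.12], [0.16, -0.01, 0.12], [0.16, -0.01, 0.11], [0.16, -0.02, 0.11], [0.16, -0.01, 0.1], [0.17, -0.02, 0.1], [0.17, -0.01, 0.09]]
hinge-rel [-0.2067  0.0183  0.0947] [-0.1014  0.009   0.2041] delta m [ 0.1053 -0.0093  0.1094]
```

```bash
python3 -m pendant '[{"dp":[0,0,0.05],"turn":[0,0,0],"claw":8},{"dp":[0,0,0.13],"turn":[0,0,0],"claw":8},{"dp":[0,0,0.19],"turn":[0,0,0],"claw":8},{"dp":[0.01,0,0.18],"turn":[0,0,0],"claw":8},{"dp":[0.02,0,0.18],"turn":[0,0,0],"claw":8},{"dp":[0.02,0,0.18],"turn":[0,0,0],"claw":8}]'
```

```text
time: 18.95
tcp_pos: [0.538, 0.1856, 0.1139]
eef_rot: [-3.141, 0.0, 1.482]
force: [-1.4, 0.5, -1.5]
finger_gap: 0.0142
finger_force: 48.9
```

```bash
python3 -m pendant '[{"dp":[0.03,-0.01,0.18],"turn":[0,0,0],"claw":8},{"dp":[0.04,0,0.18],"turn":[0,0,0],"claw":8},{"dp":[0.04,0,0.18],"turn":[0,0,0],"claw":8},{"dp":[0.04,-0.01,0.18],"turn":[0,0,0],"claw":8},{"dp":[0.05,0,0.18],"turn":[0,0,0],"claw":8},{"dp":[0.06,-0.01,0.17],"turn":[0,0,0],"claw":8},{"dp":[0.06,0,0.17],"turn":[0,0,0],"claw":8},{"dp":[0.07,-0.01,0.17],"turn":[0,0,0],"claw":8},{"dp":[0.07,-0.01,0.17],"turn":[0,0,0],"claw":8}]'; python3 -m pendant '[{"dp":[0.08,-0.01,0.17],"turn":[0,0,0],"claw":8},{"dp":[0.09,-0.01,0.18],"turn":[0,0,0],"claw":8},{"dp":[0.1,0,0.17],"turn":[0,0,0],"claw":8},{"dp":[0.1,-0.01,0.16],"turn":[0,0,0],"claw":8},{"dp":[0.1,-0.01,0.16],"turn":[0,0,0],"claw":8},{"dp":[0.11,-0.01,0.16],"turn":[0,0,0],"claw":8}]'
```

```text
time: 19.85
tcp_pos: [0.5564, 0.1839, 0.1773]
eef_rot: [-3.141, -0.0, 1.482]
force: [-5.1, 2.5, 1.6]
finger_gap: 0.0139
finger_force: 49.1
time: 20.45
tcp_pos: [0.5803, 0.1817, 0.218]
eef_rot: [3.14, -0.0, 1.482]
force: [-4.1, 1.8, 1.9]
finger_gap: 0.0141
finger_force: 49.2
```

```bash
python3 -m pendant '[{"dp":[0.12,-0.01,0.16],"turn":[0,0,0],"claw":8},{"dp":[0.12,-0.01,0.15],"turn":[0,0,0],"claw":8},{"dp":[0.13,-0.01,0.14],"turn":[0,0,0],"claw":8},{"dp":[0.13,-0.02,0.14],"turn":[0,0,0],"claw":8},{"dp":[0.14,-0.01,0.14],"turn":[0,0,0],"claw":8},{"dp":[0.14,-0.01,0.13],"turn":[0,0,0],"claw":8},{"dp":[0.14,-0.01,0.13],"turn":[0,0,0],"claw":8}]'; python3 -m pendant '[{"dp":[0.15,-0.02,0.12],"turn":[0,0,0],"claw":8},{"dp":[0.16,-0.01,0.12],"turn":[0,0,0],"claw":8},{"dp":[0.16,-0.01,0.11],"turn":[0,0,0],"claw":8},{"dp":[0.16,-0.02,0.11],"turn":[0,0,0],"claw":8},{"dp":[0.16,-0.01,0.1],"turn":[0,0,0],"claw":8},{"dp":[0.17,-0.02,0.1],"turn":[0,0,0],"claw":8},{"dp":[0.17,-0.01,0.09],"turn":[0,0,0],"claw":8},{"dp":[0,0,0],"turn":[0,0,0],"claw":8},{"dp":[0,0,0],"turn":[0,0,0],"claw":8}]'
python3 - <<'E'
from h import *
from station import r,imaging
import pickle
np.set_printoptions(precision=4,suppress=True)
s=r.get_state();p0=np.array([.536,.1858,.0772]);d=s['tcp_pos']-p0;ex=np.array([np.cos(-.0885),np.sin(-.0885)])
a=d[:2]@ex-.228;b=d[2]-.005
print('theta',(np.arctan2(b,-a)-np.arctan2(-.005,.228)),'radius',np.hypot(a,b),d[:2]@[-ex[1],ex[0]],s['force'])
pickle.dump({n:imaging.get_image(n) for n in('scene','side','wrist')},open('im8.pkl','wb'))
E
python3 arc.py 1.13 .775 12
```

```text
time: 21.15
tcp_pos: [0.6176, 0.1782, 0.2577]
eef_rot: [3.139, 0.0, 1.482]
force: [-3.6, -1.0, 4.1]
finger_gap: 0.0139
finger_force: 49.4
time: 22.05
tcp_pos: [0.6631, 0.174, 0.2874]
eef_rot: [3.139, 0.0, 1.482]
force: [-1.9, -1.1, 5.9]
finger_gap: 0.014
finger_force: 49.6
theta 1.1378424819469903 radius 0.2284261095376419 -0.0005479586208915664 [-1.8943 -1.1456  5.8989]
[[-0.15, 0.01, -0.08], [-0.15, 0.02, -0.08], [-0.14, 0.01, -0.09], [-0.14, 0.01, -0.09], [-0.14, 0.01, -0.09], [-0.14, 0.02, -0.1], [-0.13, 0.01, -0.1], [-0.13, 0.01, -0.11], [-0.13, 0.01, -0.11], [-0.12, 0.01, -0.11], [-0.12, 0.01, -0.12], [-0.12, 0.01, -0.12]]
hinge-rel [-0.1014  0.009   0.2041] [-0.1657  0.0147  0.156 ] delta m [-0.0643  0.0057 -0.0481]
```

Run:
```python
from h import *
import pickle
np.set_printoptions(precision=1,suppress=True)
d=pickle.load(open('im8.pkl','rb'))
ex=np.array([np.cos(-.0885),np.sin(-.0885),0]);ey=np.array([-ex[1],ex[0],0]);ez=np.array([0,0,1.])
h=np.array([.606,.1588,.114])+.156*ex-[0,0,0]
t=1.138;a,b=-.191,.002
f=h+(a*np.cos(t)+b*np.sin(t))*ex+(-a*np.sin(t)+b*np.cos(t))*ez
C=np.array([f+.103*ey,f-.103*ey]);print(C)
for n in('scene','side'):
    im=d[n];P=proj(im,C);m=mask(im,(20,100,60),(35,255,255),P.mean(0),95);hull=cv2.convexHull(big(m))
    v=cv2.approxPolyDP(hull,4,True).reshape(-1,2);print(n,'pred',P.tolist(),'hull',v.tolist())
```

```text
[[0.7 0.3 0.3]
 [0.7 0.  0.3]]
scene pred [[308.14372796931605, 217.47300342367203], [230.5808073890101, 163.9337310689869]] hull [[232, 162], [310, 216], [280, 284], [267, 284], [209, 239]]
side pred [[216.1389601759746, 83.18251577698929], [279.8840788536002, 121.21259074471362]] hull [[215, 85], [280, 121], [292, 151], [221, 107]]
```

The cover is at about 1.14 rad, confirmed by the corners in both views (within 2 px). Now bring it gently back.

```bash
python3 -m pendant '[{"dp":[-0.07,0,-0.04],"turn":[0,0,0],"claw":8},{"dp":[-0.08,0.01,-0.04],"turn":[0,0,0],"claw":8},{"dp":[-0.15,0.02,-0.08],"turn":[0,0,0],"claw":8},{"dp":[-0.14,0.01,-0.09],"turn":[0,0,0],"claw":8},{"dp":[-0.14,0.01,-0.09],"turn":[0,0,0],"claw":8},{"dp":[-0.14,0.01,-0.09],"turn":[0,0,0],"claw":8},{"dp":[-0.14,0.02,-0.1],"turn":[0,0,0],"claw":8},{"dp":[-0.13,0.01,-0.1],"turn":[0,0,0],"claw":8},{"dp":[-0.13,0.01,-0.11],"turn":[0,0,0],"claw":8},{"dp":[-0.13,0.01,-0.11],"turn":[0,0,0],"claw":8},{"dp":[-0.12,0.01,-0.11],"turn":[0,0,0],"claw":8},{"dp":[-0.12,0.01,-0.12],"turn":[0,0,0],"claw":8},{"dp":[-0.06,0.01,-0.06],"turn":[0,0,0],"claw":8},{"dp":[-0.06,0,-0.06],"turn":[0,0,0],"claw":8},{"dp":[0,0,0],"turn":[0,0,0],"claw":8},{"dp":[0,0,0],"turn":[0,0,0],"claw":8},{"dp":[0,0,0],"turn":[0,0,0],"claw":8},{"dp":[0,0,0],"turn":[0,0,0],"claw":8}]'
cat > th.py <<'E'
from h import *
from station import r,imaging
import pickle
np.set_printoptions(precision=4,suppress=True)
s=r.get_state();p0=np.array([.536,.1858,.0772]);d=s['tcp_pos']-p0;ex=np.array([np.cos(-.0885),np.sin(-.0885)])
a=d[:2]@ex-.228;b=d[2]-.005
print('theta',(np.arctan2(b,-a)-np.arctan2(-.005,.228)),'radius',np.hypot(a,b),s['force'],s['joint_vel'])
ex=np.array([*ex,0]);ey=np.array([-ex[1],ex[0],0]);ez=np.array([0,0,1.])
t=.78;h=np.array([.606,.1588,.114])+.156*ex;f=h+(-.191*np.cos(t)+.002*np.sin(t))*ex+(.191*np.sin(t)+.002*np.cos(t))*ez
for n in('scene','side'):
    im=imaging.get_image(n);P=proj(im,[f+.103*ey,f-.103*ey]);m=mask(im,(20,100,60),(35,255,255),P.mean(0),95)
    print(n,P.tolist(),cv2.approxPolyDP(cv2.convexHull(big(m)),4,True).reshape(-1,2).tolist())
    for k,lo,hi in(('red',(0,150,80),(8,255,255)),('blue',(100,130,80),(125,255,255))):
        u=proj(im,[[.4325,.298 if k=='red' else .2155,.099]])[0]
        try: print(k,cen(big(mask(im,lo,hi,u,25))))
        except ValueError: print(k,'hidden')
E
python3 th.py
```

```text
time: 24.0
tcp_pos: [0.5968, 0.1801, 0.238]
eef_rot: [-3.139, 0.0, 1.482]
force: [-5.8, 1.9, 5.2]
finger_gap: 0.014
finger_force: 49.5
theta 0.7729905714502983 radius 0.22833869243420463 [-5.8061  1.9153  5.1621] [-0.0008 -0.0011 -0.0012  0.0007 -0.0005  0.0004]
scene [[323.3384950022277, 213.17523789361485], [248.59524845168312, 162.79767480936866]] [[248, 163], [325, 214], [283, 281], [242, 268], [209, 239]]
red [372.5162 208.4541]
blue [343.8611 192.4732]
side [[202.04542118862557, 106.08370195414368], [264.29523802657224, 145.7409475617086]] [[225, 112], [263, 127], [290, 144], [292, 152], [259, 151], [224, 123]]
red [147.6019 186.464 ]
blue [171.1161 201.3632]
```

```bash
python3 -c "
from station import r
print(r.sign_off())"
```

```text
the job is handed in; nothing more can be done
None
```

The job is handed in after about 24 s of robot time: the knob was turned a quarter turn, the red key stands upright in its hole again and the blue key was left untouched. The cover went up to about 1.14 rad and came back to about 0.77 rad (10° below balance), where the arm still holds it by the handle.

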